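Set out the saddle-fitting kit on its outlines

TASK

Set out the kit for fitting a guitar saddle: put the brass palm plane, the maple caul, the bone saddle blank and the shellac pot each onto the plywood slip that bears its outline, standing flat as it stands now, covering its outline and, except for the round pot, lined up with it (either way round). Leave the tape roll and the collet where they are, and do not tip the pot over; mind that the arm does not press on the upright tool board at the left end of the bench, which it may start close beside.

Things in the scene. Friction and masses are not known exactly. Their poses are not given: they have to be found in the camera images.
- plane: small brass palm plane standing on its sole, body 78 x 30 mm (its upright flat sides 30 mm apart, 20 mm of height to grip from z = 6 to 25 mm), 36 mm high over the iron, 0.19 kg. Origin at the centre of the sole, z up. Its long side lies at 128 degrees counter-clockwise from the body's x axis. May be put down either way round.
- caul: pale maple clamping caul, a plain wooden block 85 x 48 mm, 36 mm high, 0.11 kg. Origin at the centre of its underside, z up. Its long side lies at 12 degrees counter-clockwise from the body's x axis. May be put down either way round.
- saddle: off-white bone saddle blank, a slender bar 75 x 9.5 mm, 8.5 mm high, 15 g. Origin at the centre of its underside, z up. Its long side lies at 78 degrees counter-clockwise from the body's x axis. May be put down either way round.
- pot: cream glazed shellac pot, round and open at the top, 58 mm across, 72 mm high, 0.14 kg. Origin at the centre of its underside, z up, in the middle of the circle. Its yaw does not matter.
- plane_pad: fixed plywood slip, 98 x 50 mm, 4 mm thick, with two small steel screw heads beside a flush black inlay, the outline of the plane: a rectangle 78 x 30 mm. Origin: centre of its underside (top 4 mm higher), z up. The outline's long side lies at 128 degrees counter-clockwise from the body's x axis, as on the plane: at home the two bodies' x axes are parallel, either way round.
- caul_pad: fixed plywood slip, 105 x 68 mm, 4 mm thick, with two small steel screw heads beside a flush black inlay, the outline of the caul: a rectangle 85 x 48 mm, the widest of the three. Origin: centre of its underside (top 4 mm higher), z up. The outline's long side lies at 12 degrees counter-clockwise from the body's x axis, as on the caul: at home the two bodies' x axes are parallel, either way round.
- saddle_pad: fixed plywood slip, 95 x 29.5 mm, 4 mm thick, with two small steel screw heads beside a flush black inlay, the outline of the saddle blank: a narrow stripe 75 x 9.5 mm. Origin: centre of its underside (top 4 mm higher), z up. The outline's long side lies at 78 degrees counter-clockwise from the body's x axis, as on the saddle blank: at home the two bodies' x axes are parallel, either way round.
- pot_pad: fixed plywood slip, a disc of 82 mm diameter, 4 mm thick, with two small steel screw heads beside a flush black inlay, the outline of the pot: a filled circle of 58 mm diameter. Origin: centre of its underside (top 4 mm higher), z up. Its yaw does not matter.
- tape: small yellow roll of tape lying flat, 48 mm across, 20 mm high; a bystander, not part of the kit. Origin at the centre of its underside.
- collet: small pale collet standing on its end, 18 mm across, 29 mm high; a bystander, not part of the kit. Origin at the centre of its underside.
Mind the look-alikes: they are no part of the job. Leave any red look-alike of the caul alone.

How it is judged (in metres and radians):
At the end, for the whole second after the job is handed in: Plane, caul, blank and pot each rest flat (tilt under 0.15 rad, origin 1 to 8 mm above the slip's) on the slip with their own outline, centres within 12 mm of its centre; plane, caul and blank lined up within 0.2 rad either way round; all at rest and released (horizontal distance between plane and plane_pad below 0.012 m and z of plane in the frame of plane_pad between 0.001 and 0.008 m and angle between each of plane, caul, saddle, pot's own z axis and vertical below 0.15 rad and linear speed of each of plane, caul, saddle, pot below 0.02 m/s and angle between the x axis of plane and the x axis of plane_pad, either way round below 0.2 rad and horizontal distance between caul and caul_pad below 0.012 m and z of caul in the frame of caul_pad between 0.001 and 0.008 m and angle between the x axis of caul and the x axis of caul_pad, either way round below 0.2 rad and horizontal distance between saddle and saddle_pad below 0.012 m and z of saddle in the frame of saddle_pad between 0.001 and 0.008 m and angle between the x axis of saddle and the x axis of saddle_pad, either way round below 0.2 rad and horizontal distance between pot and pot_pad below 0.012 m and z of pot in the frame of pot_pad between 0.001 and 0.008 m); the robot touches nothing.
It fails at once if the tape roll is moved more than 30 mm (distance of tape from where it was at the start of the episode above 0.03 m).
It fails at once if the collet is moved more than 30 mm (distance of collet from where it was at the start of the episode above 0.03 m).
It fails at once if the collet is knocked over (angle between collet's own z axis and vertical above 0.7 rad).
It fails at once if the pot is tipped by more than 0.7 rad (angle between pot's own z axis and vertical above 0.7 rad).
It also fails if it takes over 106 s, if anything falls off the work surface, if the arm or the gripper's body presses on something with over 40 N, if the wrist force passes 120 N, or if a joint passes its speed limit or range.

ROBOT

A 7-joint arm with a two-finger parallel gripper is mounted at the origin on a cart in front of the work surface, level with it; the furniture and walls round the work are solid. World frame = base frame: x ahead of the robot, y to its left, z up, the work surface at z = 0. Lengths are in mm, angles in rad, forces in N, time in s.
With the tool pointing down it reaches from about 400 to 875 mm from the base axis. Payload 19.3 kg.
Tool frame: the origin (TCP) lies at the very end of the fingers, on their centre line; the grasp point (between the pads) lies 19 mm behind it (grip_point_offset is the z of the grasp point in the tool frame, in mm); z points along the fingers, y is the line along which they close (so a half turn about z gives the same grasp; the last joint's range is limited). The gripper opens to 85 mm and grips with 20 to 120 N. Pads are 22 mm wide; open, the fingers measure 114 mm over their backs; the gripper's body (76 mm by 85 mm) begins 54 mm behind the grasp point. The pads swing forward as they close: fully open they stand 13 mm farther back than shut.
Start: joints at [1.116, 0.521, -0.036, 1.599, 0.021, 1.021, -0.113], TCP at [234.58, -579.298, 194.391] pointing down, gripper open.
Joint ranges: [-2.91, 2.91], [-0.3, 2.13], [-1.5, 1.42], [0.17, 2.43], [-1.26, 4.41], [0.16, 1.93], [-2.52, 2.52]. Speed limits (rad/s): [1.89, 1.89, 2.39, 2.39, 3.01, 3.01, 3.01].

INTERFACE

Orientations are given as a 3x3 rotation matrix whose columns are the frame's x, y, z axes.
In Python, from workcell import movep, movel, goto_joints, open_gripper, clamp, wait, inverse_kinematics, read_state, camera, PlanningError, finish_job, grip_point_offset gives the robot as it stands. Calls block until the motion is done:
- movep(position, orientation): joint-space move of the TCP to a pose.
- movel(position, frame=None, max_speed=150, guard=None): straight line of the TCP; frame=None keeps the orientation; max_speed is the mean speed in mm/s. With guard (N) it stops when the force on the tool has changed by that much, and returns True; else False.
- goto_joints(angles): joint-space move.
- open_gripper() and clamp(): open the fingers fully, or close them until they stop; the grip force is fixed at half the most.
- wait(seconds).
- inverse_kinematics(position, orientation): joint angles nearest the present ones, or None.
- read_state(): the state.
- camera(name): name is "scene" or "top" or "wrist"; returns a dict with "image" (400x640x3 uint8, blue, green, red), "range_z" (400x640 float32, mm along the optical axis (not along the pixel's ray), 0 where there is no reading), "fx", "fy", "cx", "cy" (pixels), "dist_coeffs" ([k1, k2, p1, p2, k3] as OpenCV has them; the pictures are not rectified), "cam_to_world" (4x4, takes a point from camera to world coordinates). Camera axes: x right, y up, looking along -z (the intrinsics and any distortion apply to the point x, -y, -z); pixel columns grow to the right and rows downward; lengths in mm; the calibration is good to about 2 mm. A picture is of the moment at which its call begins.
A pose or a line that the arm cannot do raises PlanningError and nothing moves.
- finish_job(): hands the job in; it is judged then, once.
The state is a dict: "time": time; "qpos": joint angles; "qvel": joint speeds; "joint_efforts": joint torques, N m; "eef_pos": TCP position; "tool_rot": TCP orientation; "ft_force": force on the tool from outside, world axes, zero at the start; "torque": the same for the moment, N m; "finger_gap": finger opening in mm; "gripper_force": force on a finger pad.
Only numpy, scipy, OpenCV 4.12 (cv2) and the standard library are available. Lean on these libraries where they do the work, as an engineer would, in place of code of your own. Each camera call takes 0.05 s, during which the arm holds its last target. There are 200 camera calls.

## Working session

There is one attempt and no reset: what is moved stays moved. The work goes in short steps, each a Python script; the robot and the scene stay as the last script left them, time stands still between calls to the robot, and variables do not carry over. Pictures are saved under pics/ and viewed, at most 14 in all, crops included, and the job is handed in when it is done.

```bash
mkdir -p pics; ls; cat > h.py <<'E'
import numpy as np, cv2
from workcell import *
def save(n,name):
    c=camera(n); cv2.imwrite(f'pics/{name}.png',c['image']); np.savez(f'pics/{name}.npz',**c); return c
def ray(c,uv):
    K=np.array([[c['fx'],0,c['cx']],[0,c['fy'],c['cy']],[0,0,1.]])
    p=cv2.undistortPoints(np.float64(uv).reshape(-1,1,2),K,np.float64(c['dist_coeffs'])).reshape(-1,2)
    d=np.c_[p[:,0],-p[:,1],-np.ones(len(p))]; T=c['cam_to_world']
    return T[:3,3],d@T[:3,:3].T
def onplane(c,uv,z):
    o,d=ray(c,uv); return o+d*((z-o[2])/d[:,2])[:,None]
E
python3 - <<'E'
from h import *
for n in('scene','top','wrist'):
    c=save(n,n+'0'); print(n,c['cam_to_world'].round(2).tolist(),c['fx'],c['dist_coeffs'])
s=read_state();print(s['time'],s['tool_rot'],s['finger_gap'],grip_point_offset)
E
```

```text
pics
scene [[-0.81, 0.43, -0.41, 136.2], [-0.59, -0.56, 0.58, 543.83], [0.02, 0.71, 0.7, 643.81], [0.0, 0.0, 0.0, 1.0]] 428.65051935265495 [-0.02944346  0.          0.          0.          0.        ]
top [[-0.01, 0.99, -0.13, 314.27], [-1.0, -0.01, 0.02, 47.26], [0.02, 0.13, 0.99, 1186.61], [0.0, 0.0, 0.0, 1.0]] 489.9076567857217 [-0.06290917  0.          0.          0.          0.        ]
wrist [[0.37, 0.89, 0.26, 301.49], [-0.93, 0.36, 0.1, -551.76], [-0.0, -0.28, 0.96, 372.17], [0.0, 0.0, 0.0, 1.0]] 333.7188486114401 [-0.06383622  0.          0.          0.          0.        ]
0.15 [[ 9.26881383e-01  3.75354180e-01 -3.76416438e-04]
 [ 3.75354364e-01 -9.26881063e-01  7.72443820e-04]
 [-5.89532520e-05 -8.57253349e-04 -9.99999631e-01]] 84.97299835481952 -18.700000000000003
```

View pics/top0.png

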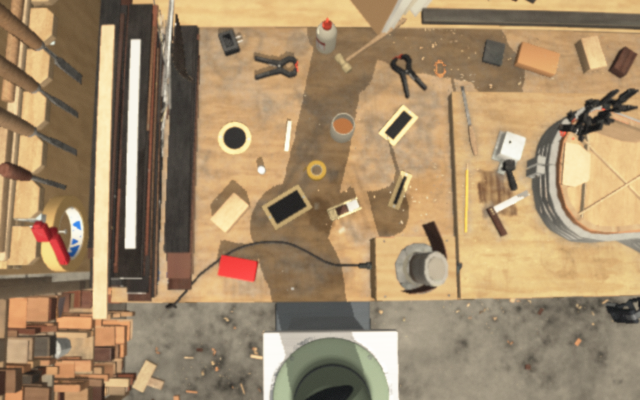

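View pics/scene0.png

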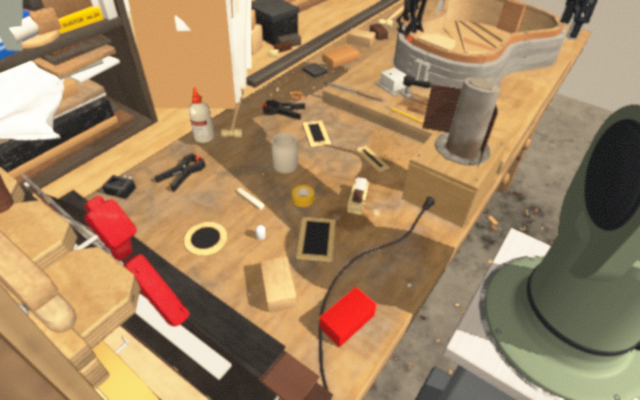

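```bash
python3 - <<'E'
from h import *
c=np.load('pics/top0.npz'); s=np.load('pics/scene0.npz')
def dp(c,u,v):
    z=c['range_z'][v,u]; o,d=ray(c,[[u,v]]); return (o+d[0]*z).round(0)
for n,u,v in [('potpad',234,137),('saddle',288,135),('pot',343,127),('planepad',398,125),('saddlepad',400,190),('plane',345,208),('caulpad',287,207),('caul',229,211),('red',238,267),('collet',262,170),('tape',316,163),('cyl',430,268),('box',385,290),('cable',290,245),('board',180,200),('board2',130,150),('bottle',327,35),('ham',345,62),('plier',285,66),('ledge',460,200),('dark',432,235)]:
    print(n,dp(c,u,v))
# project TCP & base
def proj(c,P):
    T=np.linalg.inv(c['cam_to_world']);p=T[:3,:3]@P+T[:3,3]
    return (c['cx']+c['fx']*p[0]/-p[2], c['cy']+c['fy']*p[1]/p[2])
for P in ([234,-579,194],[0,0,0]): print(proj(c,np.array(P,float)),proj(s,np.array(P,float)))
im=c['image'][90:310,165:475]; cv2.imwrite('pics/topcrop.png',cv2.resize(im,None,fx=2.5,fy=2.5,interpolation=cv2.INTER_CUBIC))
E
```

```text
potpad [620. 233.   5.]
saddle [624. 100.   9.]
pot [637. -35.  31.]
planepad [ 650. -175.    2.]
saddlepad [ 487. -176.   -2.]
plane [439. -37.  31.]
caulpad [445. 102.   5.]
caul [433. 238.  34.]
red [302. 215.  36.]
collet [533. 161.  27.]
tape [551.  31.  20.]
cyl [ 299. -179.  260.]
box [ 251. -115.  111.]
cable [354.  95.   4.]
board [459. 351.  46.]
board2 [558. 440. 139.]
bottle [847.   4.  90.]
ham [811. -43.  15.]
plier [805. 108.   2.]
ledge [ 455. -311.   42.]
dark [ 367. -210.  160.]
(np.float64(620.6343857941677), np.float64(298.7719978514977)) (np.float64(562.2370985656426), np.float64(48.41640381683348))
(np.float64(331.15420428892946), np.float64(397.7900863219608)) (np.float64(569.6951864177738), np.float64(324.48496699618875))
```

View pics/wrist0.png

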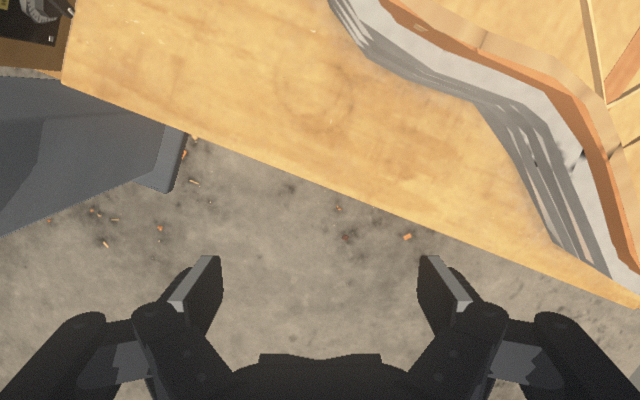

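View pics/topcrop.png

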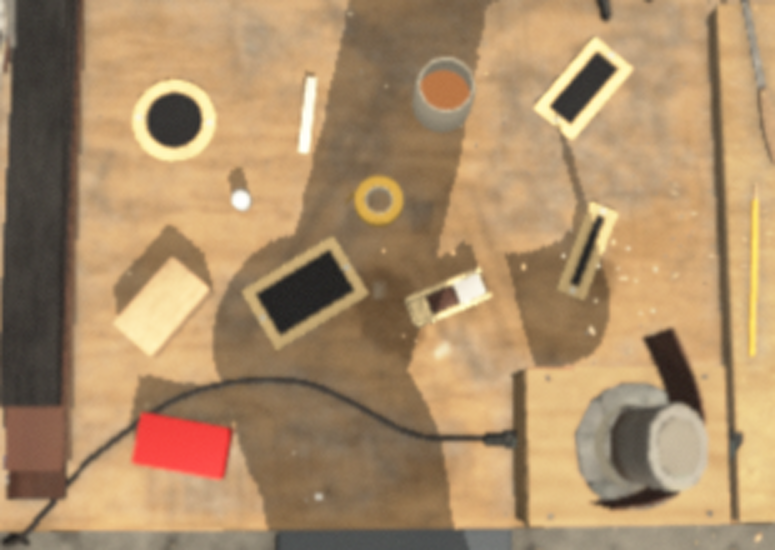

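```bash
cat >> h.py <<'E'
def down(a):
    """tool z down, finger closing line (tool y) at world angle a (rad)"""
    y=np.array([np.cos(a),np.sin(a),0]); z=np.array([0,0,-1.]); return np.c_[np.cross(y,z),y,z]
E
python3 - <<'E'
from h import *
movel([234.6,-579.3,380])
R=down(-np.pi/2)
for p in ([480,-60,400],[480,30,320],[433,238,200],[620,233,200],[650,-175,200],[487,-176,200]):
    q=inverse_kinematics(p,R); print(p,None if q is None else np.round(q,2))
movep([500,-150,400],R)
movel([480,40,320])
s=read_state(); print(s['time'],s['eef_pos'],s['qpos'])
c=save('wrist','w1');print(c['cam_to_world'].round(2).tolist())
E
```

```text
[480, -60, 400] [ 0.42  0.15 -0.48  1.62  0.07  1.39 -1.64]
[480, 30, 320] [ 0.37  0.21 -0.65  1.76  0.14  1.21 -1.9 ]
[433, 238, 200] [-0.76  0.31  0.17  1.94 -0.07  0.9  -2.13]
[620, 233, 200] [-0.04  0.65 -0.67  1.46  0.42  1.17 -2.34]
[650, -175, 200] [ 0.31  0.6  -0.22  1.45  0.14  1.11 -1.51]
[487, -176, 200] [ 0.44  0.35 -0.27  1.86  0.11  0.94 -1.45]
4.9 [480.1566051   39.39642322 320.1812326 ] [ 0.17776025  0.19086432 -0.44932177  1.77040204  0.08878086  1.19995675
 -1.86834323]
[[-0.0, 0.96, 0.28, 552.31], [-1.0, -0.0, -0.0, 39.89], [-0.0, -0.28, 0.96, 498.48], [0.0, 0.0, 0.0, 1.0]]
```

View pics/w1.png

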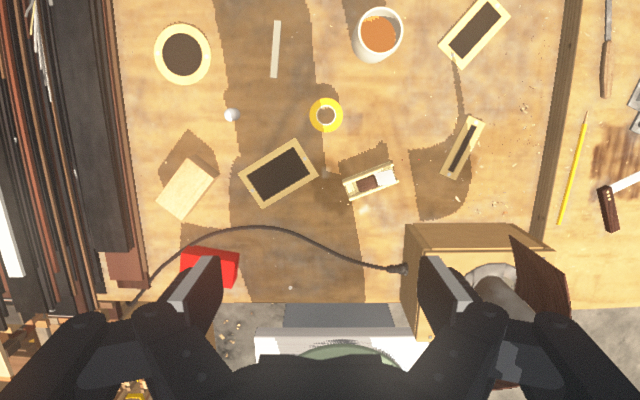

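```bash
cat > meas.py <<'E'
from h import *
def cloud(c):
    v,u=np.mgrid[0:400,0:640]; uv=np.c_[u.ravel(),v.ravel()]
    o,d=ray(c,uv); return (o+d*c['range_z'].reshape(-1,1)).reshape(400,640,3)
def rect(P):
    (x,y),(a,b),t=cv2.minAreaRect(np.float32(P[:,:2]))
    if a<b:a,b,t=b,a,t+90
    return [round(float(k),1) for k in (x,y,a,b,(t+90)%180-90)]
def blob(m):
    n,l,s,_=cv2.connectedComponentsWithStats(m.astype(np.uint8)); 
    return l==1+np.argmax(s[1:,4])
def dark(c,xy,r):   # inlay on pad top z=4
    v,u=np.mgrid[0:400,0:640]; W=onplane(c,np.c_[u.ravel(),v.ravel()],4.).reshape(400,640,3)
    roi=np.hypot(*(W[...,:2]-xy).transpose(2,0,1))<r; g=c['image'].max(2)
    t,_=cv2.threshold(g[roi].reshape(-1,1),0,255,cv2.THRESH_OTSU)
    m=blob(roi&(g<=t)); h=cv2.findContours(m.astype(np.uint8),0,1)[0][0].reshape(-1,2)
    return W[m].mean(0)[:2].round(1),rect(W[m]),round(float(t))
def high(c,xy,r,z0,z1):
    W=cloud(c); m=blob((np.hypot(*(W[...,:2]-xy).transpose(2,0,1))<r)&(W[...,2]>z0)&(W[...,2]<z1))
    return W[m].mean(0).round(1),rect(W[m]),m.sum()
E
python3 - <<'E'
from meas import *
for f in('top0','w1'):
    c=dict(np.load(f'pics/{f}.npz')); print(f)
    for n,xy,r in [('potpad',(620,233),38),('planepad',(650,-175),42),('saddlepad',(487,-176),40),('caulpad',(445,102),45)]: print(n,*dark(c,xy,r))
    for n,xy,r,a,b in [('pot',(637,-35),60,64,85),('saddle',(624,100),55,5,20),('plane',(439,-37),60,14,45),('caul',(433,238),65,30,45),('tape',(551,31),40,15,30),('collet',(533,161),30,20,40)]: print(n,*high(c,xy,r,a,b))
E
```

```text
top0
potpad [619.1 232.9] [619.7, 232.9, 52.8, 52.0, -44.0] 150
planepad [ 650.7 -174.2] [651.1, -174.4, 74.4, 26.0, -41.1] 144
saddlepad [ 483.2 -171.7] [485.4, -173.0, 74.2, 12.3, -23.2] 158
caulpad [446.6 103.3] [446.8, 103.4, 82.5, 45.5, -58.8] 102
pot [633.6 -32.4  69.9] [634.1, -32.1, 53.2, 52.5, -10.6] 104
saddle [622.5 100.7   8.6] [622.0, 101.0, 74.8, 9.6, -6.2] 108
plane [438.7 -34.8  24.9] [438.6, -34.2, 77.0, 29.8, -67.9] 366
caul [430.5 237.7  35.5] [430.9, 237.8, 85.1, 48.9, -41.2] 739
tape [534.4  31.4  19.4] [533.9, 31.5, 44.9, 43.7, -0.5] 208
collet [534.8 164.   26.9] [535.4, 165.2, 17.2, 15.2, 86.5] 44
w1
potpad [620.9 232.9] [620.7, 233.2, 55.8, 55.4, 43.4] 186
planepad [ 652.5 -174. ] [652.4, -174.0, 76.1, 28.5, -41.0] 182
saddlepad [ 493.4 -150.9] [498.0, -150.3, 69.4, 18.5, -22.9] 186
caulpad [448.7 103.5] [448.5, 103.9, 83.8, 47.1, -58.9] 141
pot [637.  -32.3  69.6] [635.6, -31.2, 52.6, 52.5, 78.2] 374
saddle [624.9 100.7   7.2] [624.6, 100.9, 74.2, 10.0, -5.9] 412
plane [441.8 -33.9  23.9] [440.7, -34.2, 78.1, 30.5, -68.3] 1022
caul [434.6 236.3  34.8] [433.4, 237.4, 86.0, 49.1, -40.9] 1875
tape [536.8  31.8  18.6] [536.6, 31.9, 46.4, 45.2, -89.8] 668
collet [537.8 164.   25.9] [538.0, 164.6, 17.6, 17.0, 29.9] 143
```

```bash
cat >> meas.py <<'E'
def best(p,deg):
    q0=np.array(read_state()['qpos']); S=[]
    for k in(0,180):
        R=down(np.radians(deg+k)); q=inverse_kinematics(p,R)
        if q is not None: S.append((np.abs(np.array(q)-q0).max(),k,R))
    return min(S,key=lambda s:s[0])[2]
def hover(x,y,deg,h):
    R=best([x,y,h],deg); movep([x,y,h],R); return R
def pick(x,y,deg,z,h=150):
    hover(x,y,deg,h); g=movel([x,y,z],guard=25,max_speed=120); clamp(); s=read_state()
    print('pick',g,s['time'],s['finger_gap'],s['gripper_force'],s['eef_pos'].round(1) if hasattr(s['eef_pos'],'round') else s['eef_pos'])
    movel([x,y,h]); print('lifted gap',read_state()['finger_gap'])
def place(x,y,deg,z,h=150):
    hover(x,y,deg,h); g=movel([x,y,z+15],max_speed=120); g=movel([x,y,z],guard=15,max_speed=40); s=read_state()
    print('place',g,s['time'],s['finger_gap'],s['eef_pos'],s['ft_force']); open_gripper(); movel([x,y,h])
E
python3 - <<'E'
from meas import *
c=dict(np.load('pics/w1.npz'))
W=onplane(c,np.argwhere(np.ones((400,640)))[:,::-1],4.).reshape(400,640,3)
g=c['image'].max(2); m=blob((np.hypot(W[...,0]-487,W[...,1]+172)<45)&(g<90)); print('saddlepad',W[m].mean(0),rect(W[m]))
cv2.imwrite('pics/sp.png',cv2.resize(c['image'][0:200,400:540],None,fx=4,fy=3,interpolation=cv2.INTER_CUBIC))
for n,p,d in [('caul',(433,237,5),49),('caulpad',(448,104,9),31),('pot',(636,-32,25),0),('potpad',(621,233,29),0),('sad',(625,101,4),84),('sp',(487,-172,8),67),('pp',(652,-174,8),49)]:
    print(n,[inverse_kinematics(p,down(np.radians(d+k))) is not None for k in(0,180)])
pick(440.5,-34.2,22,3)
place(652.2,-174.0,49,8)
E
```

```text
saddlepad [ 463.90356954 -162.22880793    4.        ] [464.1, -162.5, 18.1, 5.0, -21.8]
caul [True, True]
caulpad [True, True]
pot [True, True]
potpad [True, True]
sad [True, True]
sp [True, True]
pp [True, True]
pick False 8.3333 -0.033191515267512114 0.0 [440.5 -34.2   3. ]
lifted gap 0.13014835857060897
place False 12.1917 -0.44721393875361726 [ 652.10892471 -174.0679184     7.81032808] [0.14930644 0.23717937 0.28231123]
```

View pics/sp.png

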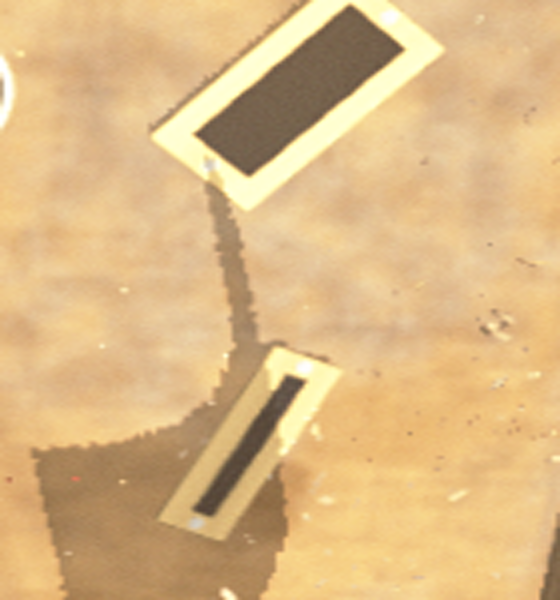

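```bash
python3 - <<'E'
from meas import *
s=read_state(); print(s['eef_pos'],s['tool_rot'])
c=save('top','t2'); print(*high(c,(439,-35),90,14,45))
print(cv2.imwrite('pics/t2c.png',cv2.resize(c['image'][90:310,165:475],None,fx=2.5,fy=2.5)))
E
```

```text
[ 651.71598378 -173.81901024  149.05905219] [[ 7.54708832e-01 -6.56058524e-01 -1.33892756e-03]
 [-6.56058805e-01 -7.54709724e-01  2.78919573e-04]
 [-1.19348921e-03  6.67912151e-04 -9.99999065e-01]]Traceback (most recent call last):
  File "<stdin>", line 3, in <module>
  File "meas.py", line 19, in high
    W=cloud(c); m=blob((np.hypot(*(W[...,:2]-xy).transpose(2,0,1))<r)&(W[...,2]>z0)&(W[...,2]<z1))
                  ~~~~^^^^^^^^^^^^^^^^^^^^^^^^^^^^^^^^^^^^^^^^^^^^^^^^^^^^^^^^^^^^^^^^^^^^^^^^^^^^
  File "meas.py", line 11, in blob
    return l==1+np.argmax(s[1:,4])
                ~~~~~~~~~^^^^^^^^^
    return _wrapfunc(a, 'argmax', axis=axis, out=out, **kwds)
    return bound(*args, **kwds)
ValueError: attempt to get argmax of an empty sequence
```

```bash
python3 - <<'E'
from meas import *
c=dict(np.load('pics/t2.npz'))
cv2.imwrite('pics/t2c.png',cv2.resize(c['image'][90:310,165:475],None,fx=2.5,fy=2.5))
E
```

```text
(no output)
```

View pics/t2c.png

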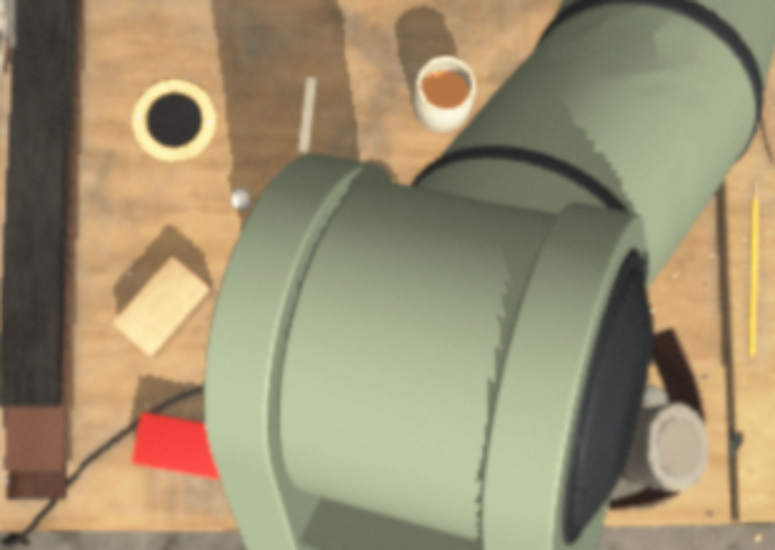

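```bash
python3 - <<'E'
from meas import *
movel([600,-130,300]); movep([480,40,320],down(-np.pi/2))
c=save('wrist','w3')
print(*high(c,(500,-90),140,14,45)); print(read_state()['time'],read_state()['finger_gap'])
E
```

```text
[441.8 -33.7  23.8] [440.8, -34.2, 78.1, 30.2, -67.9] 1027
16.275 85.47784865778024
```

View pics/w3.png

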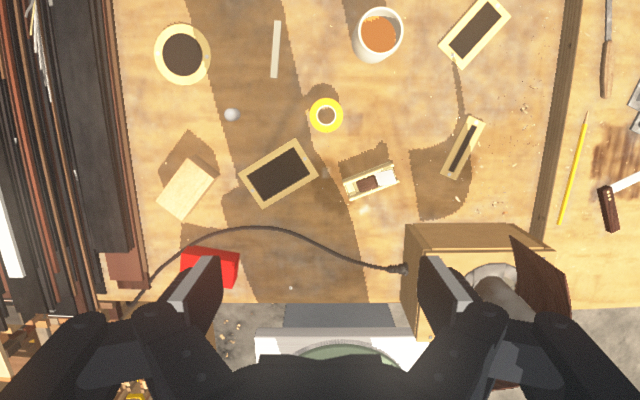

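```bash
python3 - <<'E'
from meas import *
c=dict(np.load('pics/w3.npz')); W=cloud(c); z=c['range_z']
m=(z>0)&(z<185); v,u=np.where(m)
print(m.sum(), z[m].min(), z[m].max())
P=W[m]; R=down(-np.pi/2); L=(P-np.array([480.1,39.4,320.2]))@R   # tool frame
for s in(-1,1):
    Q=L[(L[:,1]*s>0)]; i=np.argsort(-Q[:,2])[:40]; print('tip tool-frame',Q[i].mean(0).round(1),'max z',Q[:,2].max().round(1),'inner y',(Q[:,1]*s)[Q[:,2]>-40].min().round(1))
for p in [(218,265),(205,290),(425,265),(440,290),(220,300)]: print(p,z[p[1],p[0]],W[p[1],p[0]].round(1))
s=read_state(); print(s['eef_pos'])
E
```

```text
44308 58.362152 147.20883Traceback (most recent call last):
  File "<stdin>", line 7, in <module>
    return umr_minimum(a, axis, None, out, keepdims, initial, where)
ValueError: zero-size array to reduction operation minimum which has no identity
```

```bash
python3 - <<'E'
from meas import *
c=dict(np.load('pics/w3.npz')); W=cloud(c); z=c['range_z']
m=(z>0)&(z<185)
L=(W[m]-np.array([480.1,39.4,320.2]))@down(-np.pi/2)
for s in(-1,1):
    Q=L[(L[:,1]*s>0)]; i=np.argsort(-Q[:,2])[:30]; print('tip',Q[i].mean(0).round(1),Q[i].min(0).round(1),Q[i].max(0).round(1))
# closed fingers
clamp(); c=save('wrist','w4'); s=read_state(); W=cloud(c); z=c['range_z']; m=(z>0)&(z<230)
L=(W[m]-s['eef_pos'])@s['tool_rot']; i=np.argsort(-L[:,2])[:40]; print('closed tip',L[i].mean(0).round(1),L[i].max(0).round(1)); print(s['time'],s['finger_gap'])
open_gripper()
E
```

```text
tip [  1.  -43.6 -49.1] [ -8.3 -44.1 -49.8] [  9.4 -43.3 -47.8]
tip [  1.   41.8 -49.2] [ -7.   41.5 -49.7] [  9.1  42.1 -47.9]
closed tip [ 11.3  -0.7 -39.4] [ 11.8   5.9 -37.2]
17.0917 -0.07324267126286481
```

```bash
python3 - <<'E'
from meas import *
clamp(); hover(545,-80,90,60)
movel([545,-80,-22],max_speed=120)
g=movel([545,-80,-48],max_speed=15,guard=6); s=read_state(); print(g,s['eef_pos'],s['ft_force'],s['time'])
movel([545,-80,60]); open_gripper()
E
```

```text
True [544.95297271 -80.02442185 -36.80325899] [-2.32972088 -0.18413147  8.67612712] 21.625
```

```bash
sed -i 's/^def pick(x,y,deg,z,h=150):/def pick(x,y,deg,z,h=110):\n    z-=36.5/; s/^def place(x,y,deg,z,h=150):/def place(x,y,deg,z,h=110):\n    z-=36.5/' meas.py; python3 - <<'E'
from meas import *
for n,p,d in [('caul',(433,237,5),49),('caulpad',(448,104,9),31),('pot',(636,-32,25),0),('potpad',(621,233,29),0),('sad',(625,101,4),84),('sp',(487,-172,8),67),('pp',(652,-174,8),49)]:
    print(n,[inverse_kinematics(np.array(p)-[0,0,36.5],down(np.radians(d+k))) is not None for k in(0,180)])
pick(440.5,-34.2,22,3)
if read_state()['finger_gap']>20: place(652.2,-174.0,49,8)
E
```

```text
caul [True, True]
caulpad [True, True]
pot [True, True]
potpad [True, True]
sad [True, True]
sp [True, True]
pp [True, True]
pick False 26.1167 28.729857423867916 59.12983864545822 [440.6 -34.1 -33.2]
lifted gap 28.58501394856797
place True 29.8167 28.949661193176254 [ 651.99193094 -173.74187435  -29.10208275] [-0.70328012  1.10491205  8.31958188]
```

```bash
python3 - <<'E'
from meas import *
c=dict(np.load('pics/w1.npz'))
px=np.array([(286,377),(308,381),(194,513),(214,517)],float); px=np.c_[(px[:,0]+.5)/4-.5+400,(px[:,1]+.5)/3-.5]
P=onplane(c,px,4); print(P.round(1),P.mean(0).round(1),rect(P))
pick(433.4,237.3,49,5)
if read_state()['finger_gap']>35: place(448.5,103.8,31,10)
E
```

```text
[[ 522.  -182.8    4. ]
 [ 520.2 -191.4    4. ]
 [ 454.  -155.     4. ]
 [ 452.  -163.     4. ]] [ 487. -173.    4.] [487.2, -173.0, 75.1, 8.6, -22.6]
pick False 34.9583 47.250914670530456 61.360191106796265 [433.5 237.5 -31. ]
lifted gap 47.177339012643664
place True 38.2417 47.06404572874522 [448.37175312 103.98222258 -27.04815235] [-1.34114103  0.44521027 12.95563786]
```

```bash
python3 - <<'E'
from meas import *
pick(624.7,100.8,84,3)
if read_state()['finger_gap']>5: place(487.1,-173,67.2,7.5)
E
python3 - <<'E'
from meas import *
pick(636,-31.8,0,25)
if read_state()['finger_gap']>45: place(620.7,233,0,30)
movel([560,150,200]); movep([480,40,320],down(-np.pi/2))
c=save('wrist','w5'); print(read_state()['time'])
for n,xy,r,a,b in [('pot',(621,233),60,64,85),('saddle',(487,-173),55,9,25),('plane',(652,-174),60,18,45),('caul',(448,104),65,33,45),('tape',(536,31),40,15,30),('collet',(538,164),30,20,40)]: print(n,*high(c,xy,r,a,b))
E
```

```text
pick False 42.6 6.8482021989564705 59.1015762090683 [624.8 100.8 -33.3]
lifted gap 6.688971798198262
place True 46.4917 6.783728765405851 [ 487.07896364 -172.82062721  -29.38476738] [-1.34835782  1.41069155 12.08378067]
pick False 50.8 56.53267189748399 63.77856652801711 [636.4 -31.8 -10.7]
lifted gap 56.28951198644508
place True 55.2167 56.446705106701955 [620.48644828 233.13985562  -6.70716492] [-2.66917553 -0.32137227 10.11776943]
58.9167
pot [620.9 232.5  71.2] [620.7, 233.7, 54.3, 53.5, -83.6] 644
saddle [ 487.8 -171.4   11.1] [487.4, -171.7, 74.2, 11.4, -23.5] 329
plane [ 652.3 -172.1   27.8] [652.7, -172.8, 79.3, 30.6, -41.0] 1385
caul [449.7 104.9  38.7] [448.6, 105.6, 85.6, 48.5, -59.4] 2021
tape [537.   31.8  18.6] [537.1, 31.6, 46.5, 46.2, -0.5] 667
collet [537.9 163.8  26.1] [537.8, 164.4, 17.5, 16.3, 89.6] 142
```

View pics/w5.png

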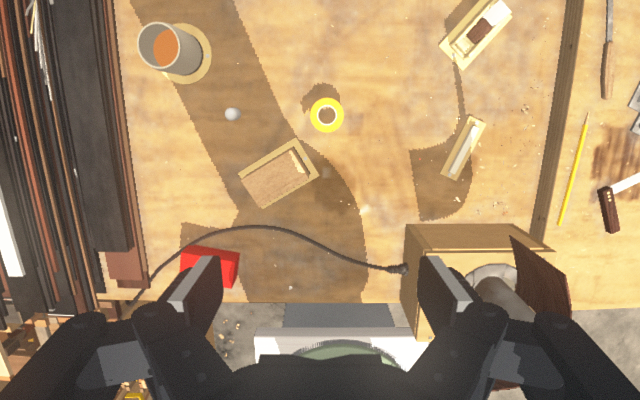

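The view shows all four pieces seated on their slips: pot (175,50), caul (278,174), plane (476,33) and saddle blank (463,147). They measure within 2 mm and 1° of their outlines. The tape, collet and red block have not moved.

```bash
python3 -c "
from h import *
print(finish_job())"
```

```text
the job is handed in; nothing more can be done
None
```

The job is handed in at about 59 s on the robot clock: plane, caul, saddle blank and pot each measure within about 2 mm of their outlines, the three long pieces within 1°, and the tape roll and collet did not move; the first plane grasp closed on air because the fingertips sit about 36.5 mm behind the reported TCP, so I corrected for that.

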